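# Load a fresh roll into the label printer with a push-push lid

### The arm

A 6-joint arm with a two-finger parallel gripper is mounted at the origin on a cart in front of the work surface, level with it; the furniture and walls round the work are solid. World frame = base frame: x ahead of the robot, y to its left, z up, the work surface at z = 0. Lengths are in m, angles in rad, forces in N, time in s.
With the tool pointing down it reaches from about 0.425 to 0.925 m from the base axis. Payload 12.5 kg.
Tool frame: the origin (TCP) lies between the finger pads; the fingertips stand 22 mm ahead of it and the grasp point (between the pads) lies 3 mm ahead of it (r.tips_ahead is the distance from the TCP to the fingertips, in m); y points along the fingers, z is the direction in which the jaws open and shut, and the axes are right-handed (so a half turn about y gives the same grasp; the last joint's range is limited). The gripper opens to 85 mm and grips with 20 to 120 N. Pads are 22 mm wide; open, the fingers measure 114 mm over their backs; the gripper's body (76 mm by 85 mm) begins 54 mm behind the grasp point. The pads swing forward as they close: fully open they stand 13 mm farther back than shut.
Start: joints at [-1.297, 0.491, 1.559, -0, 1.092, -0.106], TCP at [0.232, -0.58, 0.253] pointing down, gripper open.
Joint ranges: [-3.1, 3.1], [-0.84, 2.19], [0.05, 2.79], [-1.13, 4.28], [0.06, 2.93], [-2.69, 2.69]. Speed limits (rad/s): [2.22, 2.22, 2.79, 3.14, 3.14, 3.14].

### API

Orientations are given as [roll, pitch, yaw] about the fixed x, y, z axes, in that order (R = Rz(yaw) Ry(pitch) Rx(roll)).
In Python, from station import r gives the robot as it stands. Calls block until the motion is done:
- r.reach(position, orientation): joint-space move of the TCP to a pose.
- r.move_linear(position, orientation=None, vel=0.15, max_force=None): straight line of the TCP; orientation=None keeps the orientation; vel is the mean speed in m/s. With max_force (N) it stops when the force on the tool has changed by that much, and returns True; else False.
- r.goto_joints(angles): joint-space move.
- r.set_gripper(opening, newtons=None): opening from 0.0 (shut) to 1.0 (fully open); newtons is the grip in N (None keeps the last); returns when the fingers have stopped.
- r.pause(seconds).
- r.solve_ik(position, orientation): joint angles nearest the present ones, or None.
- r.get_obs(): the state.
- r.capture(name): name is "scene" or "top" or "wrist"; returns a dict with "pixels" (384x512x3 uint8, red, green, blue), "fov_y" (degrees; the focal length in pixels is half the picture's height over the tangent of half this angle, whatever the lens; pixels are square), "cx", "cy" (the principal point, pixels), "R" (3x3) and "t" (3): a world point X has camera coordinates R X + t. Camera axes: x right, y down, z forward; pixel columns grow to the right and rows downward; lengths in m; the calibration is good to about 2 mm. A picture is of the moment at which its call begins. There is no depth.
A pose or a line that the arm cannot do raises r.Unreachable and nothing moves.
- r.hand_in(): hands the job in, once; it reports no verdict.
Trained networks look in the newest picture that a camera, given by its name, has taken for a name from the list of things; names that differ only in an ending like _2 or _b are one class to them, and where a whole thing is asked for, a point or a joint stands for the part that bears it (a point fixed in the world has none). Each returns a list of dicts, best first, with "confidence" (0 to 1); they miss things now and then, are a little off and sometimes report something else, mostly with a low value. They report only what shows in the picture. A call takes as long as a camera call.
- r.search_frame(camera, thing): "extent" ([centre column, centre row, width, height] in pixels, round what is visible of it).
- r.landmark_of(camera, thing): "at" ([column, row] in pixels: a listed point, or the origin of a listed thing).
The state is a dict: "time": time; "q": joint angles; "qd": joint speeds; "effort": joint torques, N m; "position": TCP position; "tcp_rot": TCP orientation; "contact_force": force on the tool from outside, world axes, zero at the start; "ft_torque": the same for the moment, N m; "grip_width": opening from 0.0 (shut) to 1.0 (fully open).
Only numpy, scipy, OpenCV 4.12 (cv2) and the standard library are available. Lean on these libraries where they do the work, as an engineer would, in place of code of your own. Each camera call takes 0.05 s, during which the arm holds its last target. There are 200 camera calls.

### The job

Load the label printer: press the blue pad on its lid until the push-push latch lets go and the lid springs up, stand the label roll from the green bin in the printer on its two rollers between the guides, then swing the lid down and press the pad again until it latches and stays shut. Press and set down gently, without forcing the lid, the latch or the roll.

Things in the scene. Friction and masses are not known exactly. Their poses are not given: they have to be found in the camera images.
- printer_press (a point): Middle of the blue ribbed pad (24 x 44 mm) near the free front edge of the lid's outer face: press here. Moves with the lid: z out of that face, y along the hinge, -x to the free edge, 17 mm off. Shut, it faces up, 113 mm above the conveyor (+-2). 3 to 5 N sink it from there; the latch trips 5 to 11 mm down (differs, feel for it), 0.5 mm before a hard stop. Over 13 N on the lid strains the latch.
- printer_hinge (a point): On the hinge line of the label printer, at mid-width, 64 mm above the conveyor; y along the hinge, z up, the front faces -x. The printer is fixed: dark base 180 x 126 mm on a board, light lid 136 mm wide. The shut lid reaches 12 mm behind the hinge and 154 mm before it; its flat outer face lies 46 mm above the hinge (behind it when open), the pad 129 mm before it and 1.5 mm proud.
- printer_cradle (a point): Where the roll's centre lies when it rests on the two steel rollers inside the printer, under the lid: 61 mm above the conveyor, 77 mm before the hinge. y is along the roll's axis, x to the hinge, z up. Two guides, 43 mm apart inside with flared lips, rise to 61 mm above the conveyor beside the roll, so only its top 35 mm can be held while it is set down.
- roll_center (a point): Centre of the loose cream label roll with black seals on its rim: 73 mm diameter, 40 mm wide, 80 to 170 g. z is its axis, level at the start: it stands on its rim in the green bin, its centre 38 mm and its top 75 mm above the conveyor. Hold it from above across its 40 mm width, near the top.
- bin_center (a point): Centre of the green parts bin, half-way up: loose, open-topped, 85 x 120 x 48 mm, walls and floor 2 mm; its y is the long side, along which the roll's axis lies.
- printer_lid (a joint): Angle of the lid about its hinge (rad): about 0.003 to 0.03 shut on the latch, 1.6 fully open, below 0 while pressed in. Push-push: press in to the trip and let go, and it is freed if it was latched, latched if it was free; a press that stops short changes nothing. Freed, a damped spring lifts it to 1.6 in about 2 to 3 s; it resists closing with 2 to 4 N at the pad.

How it is judged:
On the way, in this order (a step that is already met when the one before it is completed fails the run):
1. the lid has been freed and stands open (value of joint printer_lid above 1.4 rad), for 0.2 s.
2. the roll rests on the two rollers between the guides, let go, with the lid still open (distance between roll_center and printer_cradle below 0.006 m and angle between the z axis of roll_center and the y axis of printer_cradle, either way round below 0.1 rad and contact force between label_roll and the fingers below 0.2 N and value of joint printer_lid above 1.2 rad), for 0.3 s.
At the end, for the whole second after the job is handed in: The lid rests shut on its latch by itself (joint below 0.04 rad), with the roll resting on the rollers between the guides: its centre within 6 mm of the cradle point and its axis within 0.1 rad of the cradle y axis (value of joint printer_lid below 0.04 rad and distance between roll_center and printer_cradle below 0.006 m and angle between the z axis of roll_center and the y axis of printer_cradle, either way round below 0.1 rad); the robot touches nothing.
It fails at once if the robot pushes on the lid with more than 13 N (contact force between printer_lid and the fingers above 13 N or contact force between printer_lid and the arm above 13 N).
It fails at once if the roll is pressed against the printer with more than 25 N (contact force between label_roll and printer above 25 N).
It also fails if it takes over 67 s, if anything falls off the work surface, if the arm or the gripper's body presses on something with over 40 N, if the wrist force passes 120 N, or if a joint passes its speed limit or range.

## Working session

There is one attempt and no reset: what is moved stays moved. The work goes in short steps, each a Python script; the robot and the scene stay as the last script left them, time stands still between calls to the robot, and variables do not carry over. Pictures are saved under pics/ and viewed, about 8 in all and at most 12, crops included, and the job is handed in when it is done.

```bash
mkdir -p pics; ls; cat > h.py <<'E'
import numpy as np, cv2
from station import r
def ray(c,px):
    f=c["pixels"].shape[0]/2/np.tan(np.radians(c["fov_y"])/2)
    R=np.array(c["R"]);t=np.array(c["t"])
    d=R.T@np.array([(px[0]-c["cx"])/f,(px[1]-c["cy"])/f,1.]);return -R.T@t,d/np.linalg.norm(d)
def onz(c,px,z):
    o,d=ray(c,px);return o+d*(z-o[2])/d[2]
def tri(rays):
    A=0;b=0
    for o,d in rays:
        P=np.eye(3)-np.outer(d,d);A=A+P;b=b+P@o
    return np.linalg.solve(A,b)
def proj(c,X):
    f=c["pixels"].shape[0]/2/np.tan(np.radians(c["fov_y"])/2)
    p=np.array(c["R"])@X+np.array(c["t"]);return [c["cx"]+f*p[0]/p[2],c["cy"]+f*p[1]/p[2]]
def save(c,n): cv2.imwrite("pics/"+n+".png",c["pixels"][:,:,::-1])
E
python3 - <<'E'
from h import *
ims=[]
Z={"printer_press":.113,"printer_hinge":.064,"printer_cradle":.061,"roll_center":.038,"bin_center":.024}
for n in("scene","top"):
    c=r.capture(n);ims.append(c["pixels"])
    print(n,"cam",np.round(ray(c,(0,0))[0],3))
    for k,z in Z.items():
        L=r.landmark_of(n,k)
        for l in L[:2]: print(k,round(l["confidence"],2),np.round(l["at"],1),np.round(onz(c,l["at"],z),3))
cv2.imwrite("pics/a.png",cv2.resize(np.vstack(ims),(800,1200))[:, :, ::-1][:600]); cv2.imwrite("pics/b.png",ims[1][:,:,::-1])
print(r.get_obs())
E
```

```text
pics
scene cam [0.092 0.891 0.465]
roll_center 0.84 [228.6 240.5] [0.526 0.344 0.038]
top cam [0.447 0.245 0.948]
printer_press 0.67 [323.5 208.3] [0.477 0.07  0.113]
roll_center 0.9 [211.2 184.4] [0.534 0.348 0.038]
bin_center 0.66 [207.7 190.4] [0.519 0.358 0.024]
{'time': 0.6, 'q': array([-1.29659108e+00,  4.90912818e-01,  1.55893082e+00,  1.26305879e-05,
        1.09168138e+00, -1.05626852e-01]), 'qd': array([-2.64640562e-04, -4.38878804e-04,  9.66939162e-04,  8.38919606e-05,
        1.14862206e-03, -8.17093633e-04]), 'effort': array([-1.78325972e-03, -6.18016791e+01, -2.61772639e+01, -1.82191197e-04,
        4.04603388e-04, -2.98368860e-06]), 'position': array([ 0.23173717, -0.58045603,  0.25330835]), 'tcp_rot': array([-1.57072788e+00,  4.01509494e-06, -2.76176637e+00]), 'contact_force': array([1.25248731, 0.15331757, 0.63972672]), 'ft_torque': array([-0.05503535,  0.04006856,  0.01301156]), 'grip_width': 0.999654911498675}
```

```bash
python3 -c "
import cv2,numpy as np
a=cv2.imread('pics/a.png');b=cv2.imread('pics/b.png')
cv2.imwrite('pics/ab.png',np.hstack([cv2.resize(a,(400,300)),cv2.resize(b,(400,300))]))"
```

```text
(no output)
```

View pics/a.png

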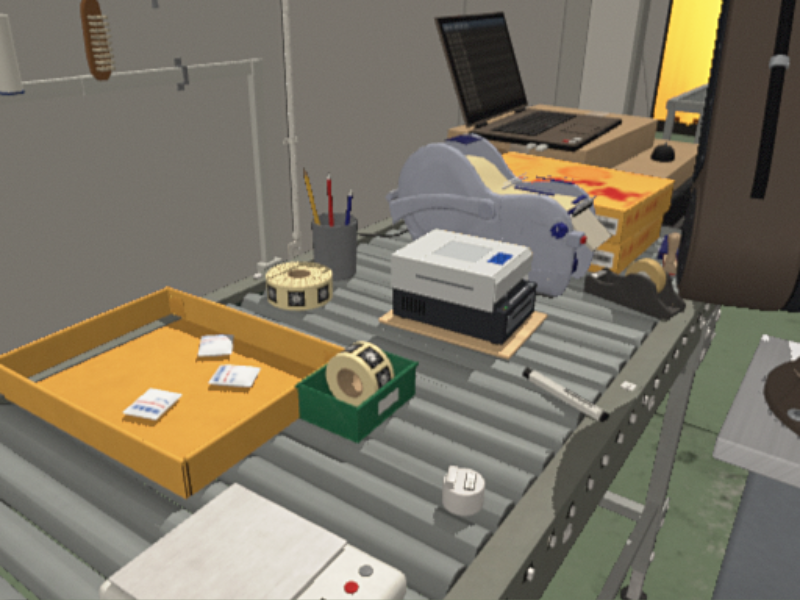

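View pics/b.png

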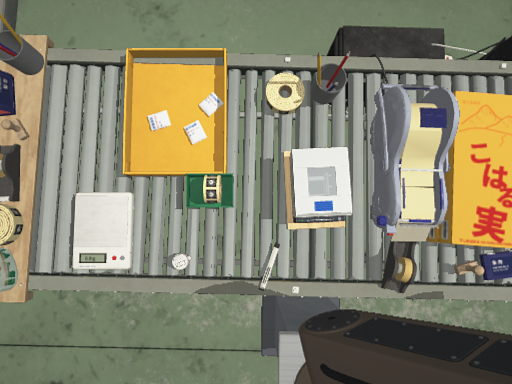

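Both views are clear. In the top view the printer lid is a white quad at about (293–352, 148–219) with its blue pad at (323, 207). The green bin and roll are at (211, 189), and the printer front faces the robot. I'll fit the outlines and move a wrist view over the printer.

```bash
python3 - <<'E'
from h import *
c=r.capture("top");p=c["pixels"].astype(int)
def rect(m,roi,z,nm):
    x0,y0,x1,y1=roi;k=np.zeros(m.shape,np.uint8);k[y0:y1,x0:x1]=m[y0:y1,x0:x1]*255
    k=cv2.morphologyEx(k,cv2.MORPH_OPEN,np.ones((3,3)))
    cs=max(cv2.findContours(k,0,2)[0],key=cv2.contourArea)
    W=np.array([onz(c,q[0],z)[:2] for q in cs],np.float32)
    (a,b),(w,h),an=cv2.minAreaRect(W);print(nm,round(a,4),round(b,4),round(w,4),round(h,4),round(an,2))
sat=p.max(2)-p.min(2)
rect((p.min(2)>190)&(sat<25),(285,140,360,225),.11,"lid")
rect((p[:,:,2]>p[:,:,0]+60),(300,190,350,222),.1115,"pad")
rect((p[:,:,1]>p[:,:,0]+40),(180,165,240,215),.048,"bin")
rect((p[:,:,0]>p[:,:,2]+20)&(p.min(2)>110),(195,170,228,208),.07,"roll")
print(r.tips_ahead)
r.set_gripper(0.0);print(r.tips_ahead)
r.reach([.232,-.58,.33],[-np.pi/2,0,-2.76])
r.reach([.46,.07,.33],[-np.pi/2,0,0])
c=r.capture("wrist");save(c,"w1")
print(ray(c,(0,0))[0],r.get_obs()["q"],r.get_obs()["time"])
for k,z in {"printer_press":.113,"printer_hinge":.064}.items():
    for l in r.landmark_of("wrist",k)[:2]: print(k,l["confidence"],l["at"],onz(c,l["at"],z))
E
```

```text
lid 0.5445 0.0744 0.1592 0.1349 4.11
pad 0.4833 0.0694 0.0215 0.0411 1.49
bin 0.514 0.3517 0.0784 0.121 0.13
roll 0.5216 0.3428 0.0606 0.0427 2.24
0.022
0.022
[0.38167424 0.0696874  0.45014066] [ 7.83442317e-03  1.80481554e-01  1.82122583e+00 -9.86347819e-05
  1.13997255e+00 -1.56166303e+00] 4.325
printer_press 0.73 [261.7, 186.7] [0.48302414 0.0731882  0.113     ]
```

View pics/w1.png

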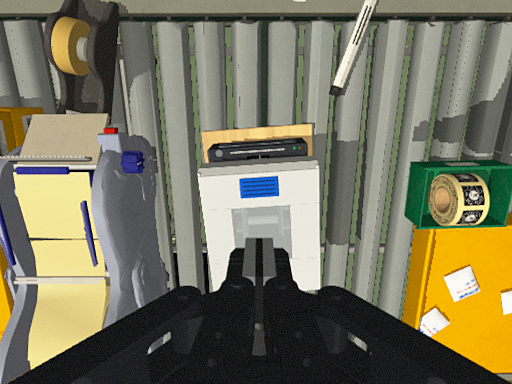

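The wrist view shows the lid with the pad at (260, 187), matching the network. The pad is at about (0.483, 0.072), and the lid yaw is about +4°. Next is the press.

```bash
cat >> h.py <<'E'
DN=-np.pi/2; YAW=np.radians(4)
def press(x,y,z0,depth,fmax,vel=.004,yaw=YAW):
    """tips at z0, go straight down by depth until force fmax"""
    z=z0+r.tips_ahead
    r.move_linear([x,y,z],[DN,0,yaw],vel=.12)
    r.pause(.15); f0=r.get_obs()["contact_force"]
    hit=r.move_linear([x,y,z-depth],vel=vel,max_force=fmax)
    o=r.get_obs(); print("press hit",hit,"tip z",round(o["position"][2]-r.tips_ahead,4),"dF",np.round(o["contact_force"]-f0,2),"t",o["time"])
    return hit
E
python3 - <<'E'
from h import *
r.reach([.481,.072,.19],[DN,0,YAW])
press(.481,.072,.118,.020,7.5)
r.move_linear([.44,.069,.28],vel=.3)
print(r.get_obs()["time"])
r.pause(1.5)
c=r.capture("top");d=r.capture("scene")
cv2.imwrite("pics/o1.png",np.hstack([cv2.resize(c["pixels"][100:260,160:420],(400,246)),cv2.resize(d["pixels"][100:300,150:400],(400,246))])[:,:,::-1])
for n in("top","scene"):
    for k in("printer_press","printer_cradle","printer_hinge"):
        for l in r.landmark_of(n,k)[:1]: print(n,k,l["confidence"],l["at"],onz(c if n=="top" else d,l["at"],.061))
print(r.get_obs()["time"])
E
```

```text
press hit True tip z 0.1028 dF [-1.26  0.03  4.04] t 9.0833
9.7667
top printer_press 0.91 [329.4, 154.5] [0.61681724 0.04454581 0.061     ]
top printer_cradle 0.79 [323.2, 188.8] [0.52794574 0.05987631 0.061     ]
scene printer_press 0.67 [278.7, 115.1] [ 0.88228315 -0.40097374  0.061     ]
scene printer_cradle 0.56 [298.0, 181.4] [0.53378109 0.07072248 0.061     ]
scene printer_hinge 0.76 [270.4, 171.3] [0.61898977 0.05789596 0.061     ]
11.6667
```

View pics/o1.png

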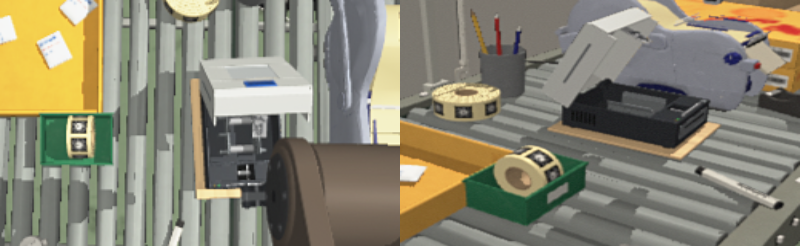

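The latch tripped at about 10 mm down and the lid is swinging open. The roll stands clear in the bin. Next I'll take a wrist view of the printer interior, then one over the bin.

```bash
python3 - <<'E'
from h import *
def look(nm,things):
    c=r.capture("wrist");save(c,nm)
    for k,z in things.items():
        for l in r.landmark_of("wrist",k)[:1]: print(k,round(l["confidence"],2),np.round(l["at"],1),np.round(onz(c,l["at"],z),4))
    return c
a=look("w2",{"printer_cradle":.061,"printer_hinge":.064,"printer_press":.11})
r.set_gripper(.72,30)
r.reach([.47,.345,.26],[DN,0,0])
b=look("w3",{"roll_center":.038,"bin_center":.024})
cv2.imwrite("pics/w23.png",np.hstack([cv2.resize(x["pixels"],(400,300)) for x in(a,b)])[:,:,::-1])
print(r.get_obs()["time"])
E
```

```text
bin_center 0.9 [264.9 200. ] [0.5154 0.3519 0.024 ]
13.7
```

View pics/w23.png

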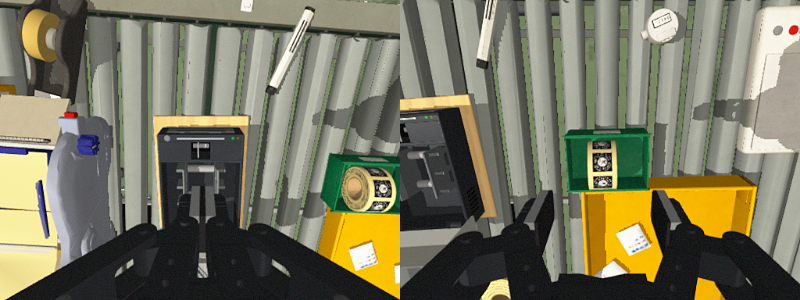

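In the right frame the roll is at about (258, 209) full-resolution pixels, inside the bin. The bin length constrains the roll's x to within 4 mm of the bin centre. I'll segment the roll for its y and yaw, and the cradle interior from w2.

```bash
python3 - <<'E'
from h import *
c=r.capture("wrist");p=c["pixels"].astype(int)
m=((p[:,:,0]>p[:,:,2]+15)&(p[:,:,0]<p[:,:,2]+110)&(p[:,:,0]>120)).astype(np.uint8)
k=np.zeros_like(m);k[165:250,215:310]=m[165:250,215:310]
k=cv2.morphologyEx(k,cv2.MORPH_CLOSE,np.ones((9,9)))
cs=max(cv2.findContours(k,0,2)[0],key=cv2.contourArea)
print(cv2.boundingRect(cs))
for row in range(175,245,6):
    xs=np.where(k[row])[0]
    if len(xs): print(row,xs.min(),xs.max(),np.round(onz(c,(xs.min(),row),.07),4),np.round(onz(c,(xs.max()+1,row),.07),4))
print(ray(c,(0,0))[0])
a=cv2.imread("pics/w2.png")[130:330,170:350];b=c["pixels"][150:260,200:320,::-1]
cv2.imwrite("pics/z.png",np.hstack([cv2.resize(a,(450,500)),cv2.resize(b,(340,500))]))
E
```

```text
(240, 180, 39, 65)
181 242 275 [0.4792 0.327  0.07  ] [0.4793 0.3619 0.07  ]
187 240 276 [0.4856 0.3248 0.07  ] [0.4857 0.3631 0.07  ]
193 240 276 [0.4922 0.3247 0.07  ] [0.4923 0.3632 0.07  ]
199 240 277 [0.4988 0.3245 0.07  ] [0.4989 0.3643 0.07  ]
205 240 277 [0.5054 0.3244 0.07  ] [0.5055 0.3644 0.07  ]
211 240 278 [0.5122 0.3243 0.07  ] [0.5123 0.3656 0.07  ]
217 240 278 [0.5191 0.3241 0.07  ] [0.5192 0.3657 0.07  ]
223 240 278 [0.526 0.324 0.07 ] [0.5261 0.3659 0.07  ]
229 241 278 [0.533  0.3249 0.07  ] [0.5332 0.366  0.07  ]
235 241 278 [0.5402 0.3248 0.07  ] [0.5403 0.3661 0.07  ]
241 241 276 [0.5474 0.3246 0.07  ] [0.5475 0.364  0.07  ]
[0.39185064 0.34398554 0.38054595]
```

View pics/z.png

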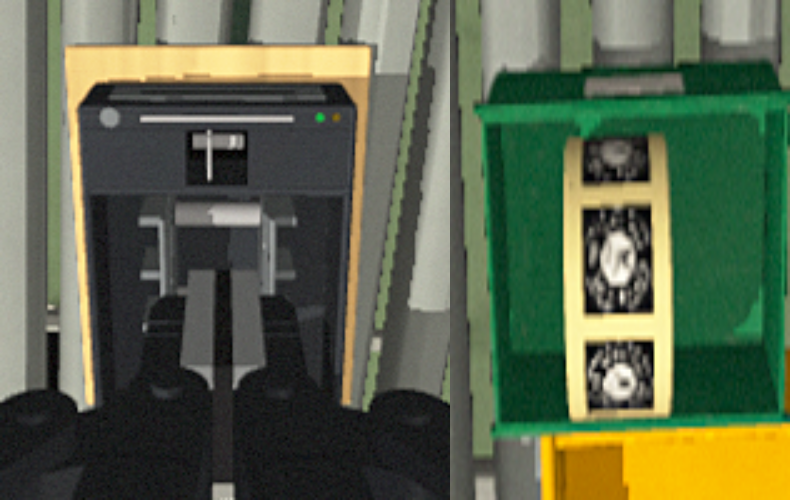

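```bash
python3 - <<'E'
from h import *
from scipy.spatial.transform import Rotation as Ro
c=r.capture("wrist");o=r.get_obs()
def T(rpy,p):
    M=np.eye(4);M[:3,:3]=Ro.from_euler("xyz",rpy).as_matrix();M[:3,3]=p;return M
E=np.eye(4);E[:3,:3]=c["R"];E[:3,3]=c["t"]
CT=E@T(o["tcp_rot"],o["position"])   # cam<-tool
M=CT@np.linalg.inv(T([DN,0,YAW],[.44,.069,.28]))
c2=dict(c,R=M[:3,:3],t=M[:3,3])
for n,px,z in [("gL",(238,216),.061),("gR",(276.5,216),.061),("bL",(202,177.2),.055),("bR",(310.5,176),.055),("boardL",(196,148),.008),("boardR",(320,148),.008)]:
    print(n,np.round(onz(c2,px,z),4))
# grasp
x,y=.523,.3447
r.reach([x,y,.15],[DN,0,0])
r.move_linear([x,y,.044+r.tips_ahead],vel=.1,max_force=6)
print(r.get_obs()["position"])
r.set_gripper(0.0,30)
print("grip",r.get_obs()["grip_width"])
r.move_linear([x,y,.20],vel=.12)
o=r.get_obs();print(o["grip_width"],o["contact_force"],o["time"])
r.reach([.46,.07,.30],[DN,0,np.radians(4.3)])
c=r.capture("wrist");d=r.capture("scene");t=r.capture("top")
for n,cc in(("top",t),("scene",d)):
    for k in("roll_center","printer_cradle","printer_hinge"):
        for l in r.landmark_of(n,k)[:1]: print(n,k,round(l["confidence"],2),np.round(l["at"],1),np.round(onz(cc,l["at"],.061),4))
cv2.imwrite("pics/g.png",np.hstack([cv2.resize(q,(400,300)) for q in(c["pixels"],d["pixels"][80:260,160:400])])[:,:,::-1])
print(r.get_obs()["time"],r.get_obs()["grip_width"])
E
```

```text
gL [0.5006 0.0492 0.061 ]
gR [0.4975 0.094  0.061 ]
bL [0.4584 0.0058 0.055 ]
bR [0.4485 0.1289 0.055 ]
boardL [ 0.4341 -0.0101  0.008 ]
boardR [0.4234 0.1453 0.008 ]
[0.52325477 0.3448633  0.06661834]
grip 0.4629423067078026
0.46485912519107625 [-0.20326301  0.22146824 -1.53982246] 16.9333
top roll_center 0.59 [341.  210.3] [0.4745 0.0144 0.061 ]
top printer_cradle 0.78 [319.9 188. ] [0.5298 0.0683 0.061 ]
top printer_hinge 0.91 [314.5 153.8] [0.6176 0.0829 0.061 ]
scene roll_center 0.77 [334.6  96.4] [ 0.8574 -0.8072  0.061 ]
scene printer_cradle 0.7 [301.5 180.1] [0.531  0.0591 0.061 ]
scene printer_hinge 0.6 [271.2 171.4] [0.6171 0.0572 0.061 ]
18.5333 0.4675121483042592
```

View pics/g.png

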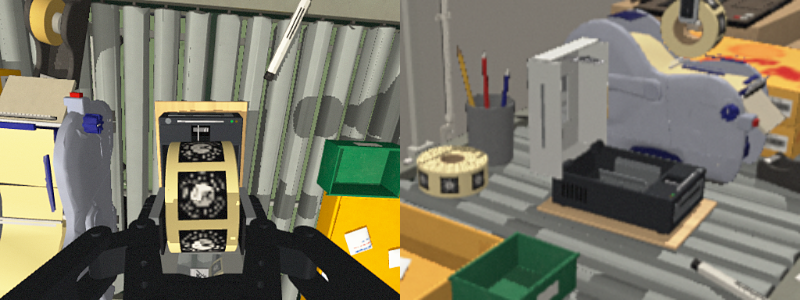

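The lid is fully open and the roll is gripped squarely; the bin stayed put. The guides, base and pad all agree on a cradle near (0.534, 0.074) with yaw about 4.5°. Placing the roll now.

```bash
python3 - <<'E'
from h import *
x,y,w=.533,.0742,np.radians(4.5)
r.move_linear([x,y,.19],[DN,0,w],vel=.15)
r.move_linear([x,y,.104],vel=.1)
r.pause(.1);f0=r.get_obs()["contact_force"]
hit=r.move_linear([x,y,.086],vel=.012,max_force=4)
o=r.get_obs();print(hit,np.round(o["position"],4),np.round(o["contact_force"]-f0,2),o["time"])
if o["position"][2]<.094:
    r.set_gripper(.62,20); r.pause(.2)
    r.move_linear([x,y,.15],vel=.1)
    r.move_linear([.45,.068,.27],vel=.2)
c=r.capture("wrist");d=r.capture("scene");t=r.capture("top")
for n,cc in(("wrist",c),("top",t),("scene",d)):
    for k in("roll_center","printer_cradle"):
        for l in r.landmark_of(n,k)[:1]: print(n,k,round(l["confidence"],2),np.round(l["at"],1),np.round(onz(cc,l["at"],.061),4))
cv2.imwrite("pics/p.png",np.hstack([cv2.resize(q,(400,300)) for q in(c["pixels"][100:340,100:420],d["pixels"][100:250,180:380])])[:,:,::-1])
print(r.get_obs()["time"])
E
```

```text
True [0.5334 0.0742 0.0899] [ 2.32 -1.11  0.45] 21.75
top roll_center 0.64 [317.3 182.9] [0.5426 0.075  0.061 ]
scene roll_center 0.94 [296.1 182.7] [0.5336 0.08   0.061 ]
scene printer_cradle 0.6 [295.5 181.6] [0.5379 0.0753 0.061 ]
24.3167
```

View pics/p.png

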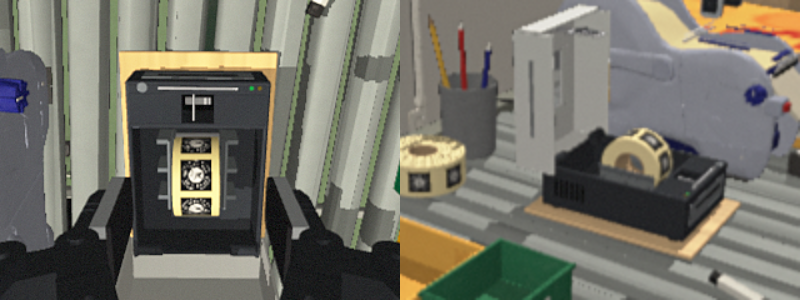

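The roll sits between the guides, stopped at the expected height (TCP z 0.0899), with the lid still fully open. Next I go behind the lid and swing it down along an arc about the hinge, then press.

```bash
cat > arc.py <<'E'
from h import *
W=np.radians(4.5);ex=np.array([np.cos(W),np.sin(W)])
H=np.array([.482,.0715])+.129*ex
def pose(b,h):  # tip centre: b before hinge, h above hinge line
    p=H-b*ex; return [p[0],p[1],.064+h+r.tips_ahead]
def arc(th,u=.138,v=.046):
    b=u*np.cos(th)-v*np.sin(th)-.011; h=u*np.sin(th)+v*np.cos(th); return pose(b,h)
E
python3 - <<'E'
from arc import *
r.set_gripper(0.0,20)
r.move_linear([.47,.07,.36],vel=.25)
s=pose(-.088,.138)
r.move_linear([s[0],s[1],.36],[DN,0,W],vel=.25)
r.move_linear(s,vel=.2)
r.pause(.1);f0=r.get_obs()["contact_force"];print("t",r.get_obs()["time"])
for i,th in enumerate(np.linspace(1.5,.12,11)):
    hit=r.move_linear(arc(th),vel=.07,max_force=9)
    o=r.get_obs();print(round(th,2),hit,np.round(o["contact_force"]-f0,1),round(o["time"],1))
    if hit: break
c=r.capture("scene");save(c,"s5")
E
```

```text
t 27.3833
1.5 False [2.7 0.7 6.3] 28.1
1.36 False [2.7 2.2 7. ] 28.6
1.22 False [1.1 1.9 8.8] 29.0
1.09 False [1.  0.2 4.6] 29.4
0.95 False [0.9 0.2 3.1] 29.9
0.81 False [1.8 1.4 1.9] 30.3
0.67 False [0.8 0.9 2. ] 30.7
0.53 False [-0.2  0.5  3. ] 31.1
0.4 False [-0.7  0.2  4.2] 31.6
0.26 False [-0.5  0.2  3.3] 32.0
0.12 False [-1.2 -0.7  3.8] 32.5
```

```bash
python3 - <<'E'
from arc import *
p=pose(.128,0);z=lambda t:t+r.tips_ahead
r.move_linear([p[0],p[1],z(.1155)],vel=.03,max_force=7)
print(np.round(r.get_obs()["contact_force"],1))
hit=r.move_linear([p[0],p[1],z(.1008)],vel=.004,max_force=6)
o=r.get_obs();print(hit,round(o["position"][2]-r.tips_ahead,4),np.round(o["contact_force"],1),o["time"])
d=r.capture("scene")
c=cv2.imread("pics/s5.png")
cv2.imwrite("pics/q.png",np.hstack([cv2.resize(q,(400,300)) for q in(c[100:250,180:380],d["pixels"][100:250,180:380,::-1])]))
E
```

```text
[-1.2  0.3  2.6]
True 0.1034 [-1.6 -0.9  4.5] 35.6917
```

View pics/q.png

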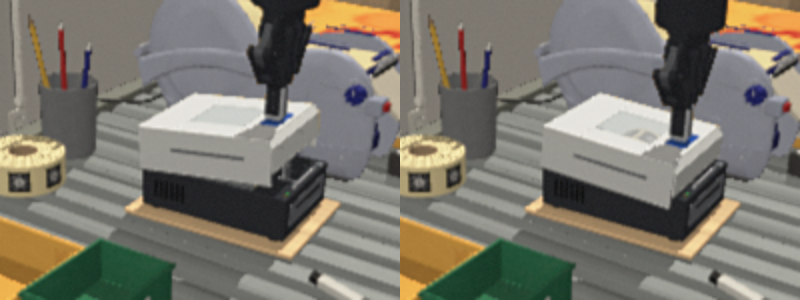

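The lid is down and on the stop at tip z 0.1034, against 0.1028 for the first press. I'll nudge it gently once more to be sure of the trip, then lift slowly and see whether it stays down.

```bash
python3 - <<'E'
from arc import *
p=pose(.128,0);z=lambda t:t+r.tips_ahead
hit=r.move_linear([p[0],p[1],z(.1020)],vel=.003,max_force=5)
o=r.get_obs();print(hit,round(o["position"][2]-r.tips_ahead,4),np.round(o["contact_force"],1))
r.move_linear([p[0],p[1],z(.135)],vel=.04)
o=r.get_obs();print(np.round(o["contact_force"],1),o["time"])
r.move_linear([.45,.069,.28],vel=.2)
r.pause(1.)
c=r.capture("scene");w=r.capture("wrist")
cv2.imwrite("pics/f.png",np.hstack([cv2.resize(q,(400,300)) for q in(c["pixels"][100:250,180:380],w["pixels"])])[:,:,::-1])
for l in r.landmark_of("wrist","printer_press")[:1]: print(l["confidence"],onz(w,l["at"],.113))
print(r.get_obs()["time"])
E
```

```text
True 0.1029 [-0.8 -0.2  7.7]
[-0.8  1.3 -0.2] 37.0833
0.57 [0.48330244 0.07086733 0.113     ]
39.0167
```

View pics/f.png

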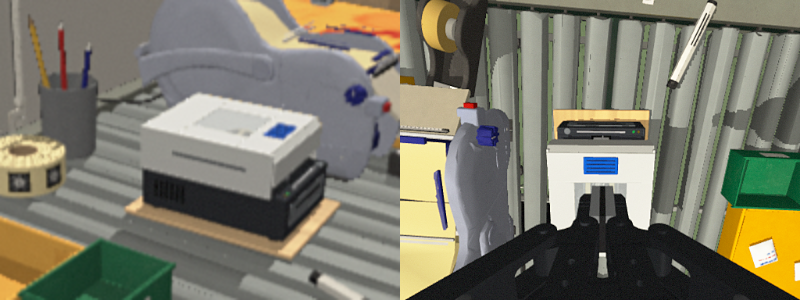

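Two seconds after I let go, the lid is still down, with the pad at (0.483, 0.071) where it started. It's latched, so I'm handing in.

```bash
python3 -c "
from station import r
r.hand_in();print(r.get_obs()['time'])"
```

```text
the job is handed in; nothing more can be done
the job is handed in; nothing more can be done
```

The label printer is loaded and shut, and I handed the job in shortly after 39 s on the robot's clock (limit 67 s); no verdict was given.

- **Opening:** one press on the pad freed the latch about 10 mm down, and a later picture showed the lid fully open.
- **Roll:** I took it from the green bin and set it on the rollers between the guides. It touched down at the expected height (gripper at 89.9 mm, 89.6 mm expected). The pictures showed it standing between the guides with the lid still open.
- **Closing:** I swung the lid down from behind and pressed the pad to its stop. The stop was at 102.9 mm, against 102.8 mm on the first press. About 2 s after release the lid was still shut, with the pad back within about 3 mm of where it started.

**Forces:** the highest reading I saw against the lid was about 9 N during the swing (limit 13 N). I only sampled it at the end of each move, so brief peaks in between could have been higher.

**What disagreed or was not checked:**
- **Roll position:** the camera networks differed by up to about 1 cm on the roll and cradle, so I relied on the guide and pad geometry and the contact height.
- **After shutting:** I could not see the roll under the closed lid to check it again.

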